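# Lock the stop carriage and snap its cap home

## Robot

A 6-joint arm with a two-finger parallel gripper is mounted at the origin on a cart in front of the work surface, level with it; the furniture and walls round the work are solid. World frame = base frame: x ahead of the robot, y to its left, z up, the work surface at z = 0. Lengths are in m, angles in rad, forces in N, time in s.
With the tool pointing down it reaches from about 0.375 to 0.9 m from the base axis. Payload 3.1 kg.
Tool frame: the origin (TCP) lies where the fingers leave the gripper's body, on its centre line; the fingertips stand 73 mm ahead of it and the grasp point (between the pads) lies 54 mm ahead of it; z points along the fingers, y is the line along which they close (so a half turn about z gives the same grasp; the last joint's range is limited). The gripper opens to 85 mm and grips with 20 to 120 N. Pads are 22 mm wide; open, the fingers measure 114 mm over their backs; the gripper's body (76 mm by 85 mm) begins 54 mm behind the grasp point. The pads swing forward as they close: fully open they stand 13 mm farther back than shut.
Start: joints at [-1.367, 0.527, 1.433, -0, 1.181, -0.178], TCP at [0.233, -0.58, 0.304] pointing down, gripper open.
Joint ranges: [-3.08, 3.08], [-0.75, 2.2], [0.22, 2.44], [-1.43, 4.57], [0, 2.65], [-2.85, 2.85]. Speed limits (rad/s): [2.79, 2.79, 3.14, 3.14, 3.14, 3.14].

## Interface

Orientations are given as a unit quaternion [x, y, z, w].
In Python, from station import manip gives the robot as it stands.
- The arm moves only by the shell command python3 -m crank 'ROWS' [FORCE]. ROWS is JSON, a list of rows, each an object with "dp": the shift along the tool's x, y, z normalised to -1 to 1, where 1 is 50 cm, a list of three; "delta_rot": the turn, a rotation vector about the tool's x, y, z normalised to -1 to 1, where 1 is 2 pi rad, a list of three; "fingers": the opening, from -1 (shut) to 1 (fully open). A call has 1 to 12 rows; each row shifts and turns the commanded pose from where the row before left it, along the tool's axes as they then stand; what a row does not reach is not made up. A row lasts 1/12 s, in which the tool goes at most 41.7 mm and 7.16 degrees, less where a joint would pass 70% of its speed; a pose out of reach is approached as far as the arm can. A call with a number of a shift or a turn outside -1 to 1 is refused whole. A call with a gripper value outside its range is refused whole. The fingers move at their own pace and stop on an object; FORCE is the grip in N (left out, the last holds). Time passes only in rows, so rows that do not move let the fingers close. It gives the time, the measured TCP pose, the force, the opening and the grip force at its end, in the units of the state.
- manip.sense(): the state, without advancing time (a new reading comes with each control period).
- manip.snapshot(name): name is "side" or "top" or "wrist"; returns (picture, depth): 400x640x3 uint8, red, green, blue; 400x640 float32, m along the optical axis (not along the pixel's ray), 0 where there is no reading.
- manip.camera_model(name): a dict with "fx", "fy", "cx", "cy" (pixels), "origin" and "attitude" of the camera in the world. Camera axes: x right, y up, looking along -z (the intrinsics and any distortion apply to the point x, -y, -z); pixel columns grow to the right and rows downward; lengths in m; the calibration is good to about 2 mm. A picture is of the moment at which its call begins: read the wrist's pose just before it. camera_model takes no time and is no camera call; for the wrist camera it gives the pose at the moment of the call.
- manip.sign_off(): hands the job in; it is judged then, once.
The state is a dict: "t": time; "q": joint angles; "qd": joint speeds; "tau": joint torques, N m; "tcp_pos": TCP position; "tool_rot": TCP orientation; "force": force on the tool from outside, world axes, zero at the start; "ft_torque": the same for the moment, N m; "finger_gap": opening from 0.0 (shut) to 1.0 (fully open); "gripper_force": force on a finger pad.
Only numpy, scipy, OpenCV 4.12 (cv2) and the standard library are available. Lean on these libraries where they do the work, as an engineer would, in place of code of your own. Each camera call takes 0.05 s, during which the arm holds its last target. There are 200 camera calls.

## Task

Lock the carriage where it stands on its rail by turning its clamp knob clockwise as far as it goes. Then take the loose round cap and press it mouth down onto the carriage's stud until it snaps, keep pressing after the click until its rim is fully home on the collar, and finish like that: the gripper stays on the cap, still pressing it firmly down. Leave the other things on the bench alone.

Things in the scene. Friction and masses are not known exactly. Their poses are not given: they have to be found in the camera images.
- rail: fixed aluminium rail on the bench, 52 x 288 x 24 mm with black end stops. Origin under its centre; its y axis runs along the rail, z up. It stands at another place and yaw (up to about 0.35 rad) each time.
- carriage: aluminium carriage, 60 x 150 mm, top 39 mm above the bench, that slides on the rail along its y. Origin at bench height under its centre; axes as the rail's. It carries the knob at y = -50 mm and the stud at y = +50 mm of its own frame. About 3 N moves it while the clamp is free; it must stay where it is found, to 10 mm.
- knob (a joint): turn of the clamp knob, rad: 0 to 0.25 at the start (free), growing clockwise seen from above, 1.3 at its end stop (locked). Needs about 0.1 N m, a little more as the brake bites, and stays where it is left.
- knob_grip (a point): centre of the black T-bar of the clamp knob, on the knob's upright axis near the -y end of the carriage, 63 mm above the bench. The bar is 52 mm long along this point's x axis, 15 mm thick along y and 24 mm high (50 to 74 mm above the bench); grip it across its thickness. The axes turn with the knob. The stud is 100 mm away along the rail's +y.
- seat_top (a point): centre of the upper face of the steel collar, at the foot of the upright stud on the +y end of the carriage, 51 mm above the bench; z up. The cap is fully home when the cap's origin lies here. The collar is 44 mm across and 12 mm high. The stud is 25 mm across and rises 26 mm above the collar, with a tapered nose; four sprung balls (10 mm) stand out of it to 37 mm across, 13.5 mm above the collar.
- cap: loose grey round cap, 44 mm across, 34 mm high, 40 g, mouth down on the bench. Origin: centre of its open mouth, z up through its closed top. The mouth is 31 mm wide in a lip 8 mm high, 38 mm above it; inside 26 mm deep. The balls resist from 18 mm before home (up to 7 to 18 N); 13 to 9 mm before home the force drops (click) and they draw the cap on to about 3 mm; then press on to the collar.
- tape_measure: yellow tape measure, bystander, 65 x 70 x 35 mm
- tin_screws: open round tin of screws, bystander, 75 mm across, 46 mm high
- spanner_1: bright spanner lying flat, bystander, 31 x 162 x 6 mm
- nippers: nippers with black handles lying flat, bystander, 151 x 56 x 14 mm

How it is judged:
On the way, in this order (a step that is already met when the one before it is completed fails the run):
1. the clamp knob is turned clockwise to its stop, with the cap not yet on the stud (value of joint knob above 1.1 rad and distance between cap and seat_top above 0.03 m), for 0.2 s.
2. the cap is past the click and its rim is home on the collar (z of cap in the frame of seat_top below 0.002 m and horizontal distance between cap and seat_top below 0.004 m), for 0.2 s.
At the end, for the whole second after the job is handed in: fingers still on the cap (over 2 N), pressing it on the collar with over 3 N; cap upright (0.12 rad), centred on the stud (4 mm), rim within 2 mm of the collar; knob past 1.1 rad; carriage within 10 mm of where it was found (all of step 2 and value of joint knob above 1.1 rad and z of cap in the frame of seat_top above -0.003 m and angle between cap's own z axis and vertical below 0.12 rad and contact force between cap and carriage above 3 N and contact force between the fingers and cap above 2 N and distance of seat_top from where it was at the start of the episode below 0.01 m); the arm keeps its last pose, push and grip.
It fails at once if the carriage is pushed along its rail by more than 10 mm (distance of seat_top from where it was at the start of the episode above 0.01 m).
It fails at once if a bystander is moved by more than 20 mm (distance of any of tape_measure, tin_screws, spanner_1, nippers from where it was at the start of the episode above 0.02 m).
It also fails if it takes over 64 s, if anything falls off the work surface, if the arm or the gripper's body presses on something with over 40 N, if the wrist force passes 120 N, or if a joint passes its speed limit or range.

## Working session

There is one attempt and no reset: what is moved stays moved. The work goes in short steps, Python scripts to look and compute and a shell command to move; the robot and the scene stay as the last step left them, time stands still between calls to the robot, and variables do not carry over. Pictures are saved under pics/ and viewed, at most 10 in all, crops included, and the job is handed in when it is done.

```bash
mkdir -p pics; cat > h.py <<'E'
import numpy as np,cv2
from station import manip
from scipy.spatial.transform import Rotation as R
def snap(n,f):
    cm=manip.camera_model(n); im,d=manip.snapshot(n)
    cv2.imwrite(f'pics/{f}.png',im[:,:,::-1]); np.savez(f'pics/{f}.npz',d=d,im=im,cm=np.array(cm,dtype=object))
    return im,d,cm
def att(cm):
    a=np.array(cm['attitude'],float)
    return R.from_quat(a).as_matrix() if a.size==4 else a.reshape(3,3)
def load(f):
    z=np.load(f'pics/{f}.npz',allow_pickle=True); return z['im'],z['d'],z['cm'].item()
def pt(cm,u,v,d=None,z=None):
    r=np.array([(u-cm['cx'])/cm['fx'],-(v-cm['cy'])/cm['fy'],-1.0]); A=att(cm);o=np.array(cm['origin'])
    w=A@r
    s=d if z is None else (z-o[2])/w[2]
    return o+s*w
def cloud(f):
    im,d,cm=load(f); v,u=np.mgrid[:400,:640]
    r=np.stack([(u-cm['cx'])/cm['fx'],-(v-cm['cy'])/cm['fy'],-np.ones(u.shape)],-1)*d[...,None]
    return r@att(cm).T+np.array(cm['origin'])
E
python3 - <<'E'
from h import *
for n in('top','side'):
    im,d,cm=snap(n,n+'0'); print(cm)
print(manip.sense())
E
```

```text
{'fx': 394.0761473716712, 'fy': 394.0761473716712, 'cx': 320.73394986707194, 'cy': 200.921537764309, 'origin': array([ 0.41794856, -0.03488662,  1.08195037]), 'attitude': array([-0.04294402,  0.04086346,  0.71026735, -0.70143159])}
{'fx': 427.100410726716, 'fy': 427.100410726716, 'cx': 324.7049259856118, 'cy': 198.28454123075403, 'origin': array([ 0.50849607, -0.97805836,  0.48220854]), 'attitude': array([ 5.36448172e-01, -1.36940579e-02, -4.14543169e-04,  8.43822054e-01])}
{'t': 0.1, 'q': array([-1.36648094e+00,  5.28376359e-01,  1.43381488e+00, -1.36904711e-05,
        1.18140243e+00, -1.78509437e-01]), 'qd': array([ 0.00092298, -0.00077412, -0.0032971 ,  0.00030026,  0.00128915,
        0.00027178]), 'tau': array([-2.93198946e-04, -4.43305063e+01, -1.78586429e+01, -3.23645281e-04,
        3.87332286e-03, -4.60085943e-06]), 'tcp_pos': array([ 0.23337527, -0.57923001,  0.30301645]), 'tool_rot': array([ 9.81735522e-01,  1.90248163e-01, -1.92388004e-05, -1.00034012e-03]), 'force': array([-0.02537049,  0.33644555, -0.66617034]), 'ft_torque': array([ 0.05630162, -0.00607489,  0.02187585]), 'gripper_force': 0.0, 'finger_gap': 0.9986219689318906}
```

View pics/top0.png

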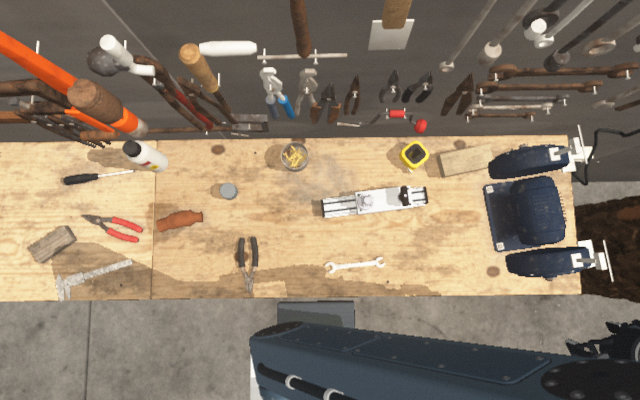

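The top view shows the rail from (322,205) to (428,195) with the black knob at about (406,195). The grey cap is at (228,191), the tin at (294,155), the tape at (413,154), the spanner at (355,266) and the nippers at (247,262).

```bash
python3 - <<'E'
from h import *
im,d,cm=load('top0')
c=im[170:230,310:440,::-1]; a=cv2.resize(c,None,fx=6,fy=6,interpolation=cv2.INTER_CUBIC)
cv2.imwrite('pics/c1.png',a)
P=cloud('top0')
for m,lo,hi in(((slice(170,215),slice(210,245)),.025,.045),((slice(170,230),slice(310,440)),.036,.042),((slice(170,230),slice(310,440)),.02,.027),((slice(170,230),slice(310,440)),.066,.09)):
    q=P[m].reshape(-1,3);q=q[(q[:,2]>lo)&(q[:,2]<hi)]
    if len(q): print(len(q),q.mean(0),q.min(0),q.max(0), cv2.minAreaRect((q[:,:2]*1000).astype(np.float32)))
E
```

```text
214 [0.57583098 0.2186853  0.03396286] [0.55489187 0.198246   0.02569266] [0.59823243 0.24075764 0.03884053] ((576.3663940429688, 219.67213439941406), (42.66835021972656, 42.207088470458984), 10.333799362182617)
738 [ 0.54463731 -0.20209022  0.03920791] [ 0.50870517 -0.27521127  0.03605284] [ 0.58234187 -0.12403159  0.04199082] ((545.6199951171875, -199.534423828125), (59.909488677978516, 149.19802856445312), 6.383143901824951)
360 [ 0.53882787 -0.14606393  0.02196065] [ 0.50574231 -0.32036416  0.02001173] [ 0.58127016 -0.03309148  0.02696165] ((539.9346313476562, -176.78533935546875), (53.75137710571289, 287.8305358886719), 5.869375705718994)
215 [ 0.54583342 -0.20469437  0.07365311] [ 0.52531519 -0.257713    0.06609817] [ 0.57723483 -0.13663176  0.08183792] ((546.6192016601562, -196.10028076171875), (51.82574462890625, 120.93096160888672), 4.96553373336792)
```

View pics/c1.png

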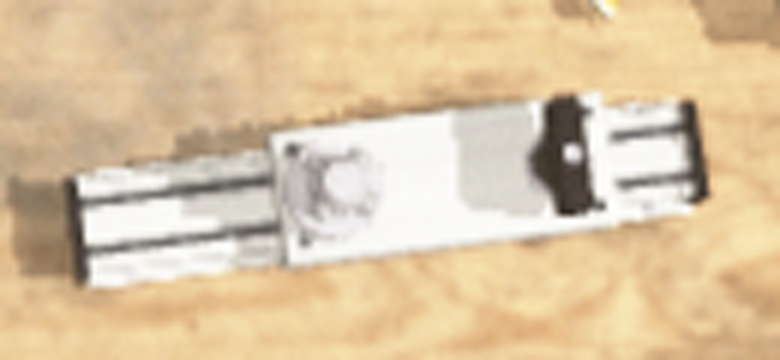

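The enlarged crop shows the stud at about (335,188) and the knob bar from (568,97) to (573,212). So the stud is on the +y side, and the sizes match (carriage 60 x 149 mm, rail 288 mm, cap 42 mm at 34 mm high).

```bash
cat >> h.py <<'E'
def plan(target,yaw=None):
    """target TCP pos and tool-x yaw (deg) -> dp/delta_rot totals in tool axes now"""
    s=manip.sense(); Rt=R.from_quat(s['tool_rot']); x=Rt.as_matrix()[:,0]
    y=np.degrees(np.arctan2(x[1],x[0]))
    d=Rt.inv().apply(np.array(target)-s['tcp_pos'])/.5
    n=np.abs(np.linalg.norm(d))*500/41.7
    print('dp total',d.round(4),'min rows',n.round(1),'yaw now',y.round(2))
    if yaw is not None:
        Rd=R.from_euler('z',yaw,degrees=True)*R.from_euler('x',180,degrees=True)
        rv=(Rt.inv()*Rd).as_rotvec()
        print('drot total',(rv/2/np.pi).round(4),'rows',np.degrees(np.linalg.norm(rv))/7.16)
        dd=Rd.inv().apply(np.array(target)-s['tcp_pos'])/.5; print('dp if turned first',dd.round(4))
E
python3 - <<'E'
from h import *
P=cloud('top0');q=P[170:230,310:440].reshape(-1,3)
for lo,hi,y0,y1 in((.068,.08,-.29,-.2),(.068,.09,-.2,-.1)):
    k=q[(q[:,2]>lo)&(q[:,2]<hi)&(q[:,1]>y0)&(q[:,1]<y1)];print(len(k),k.mean(0),cv2.minAreaRect((k[:,:2]*1000).astype(np.float32)))
c=q[(q[:,2]>.036)&(q[:,2]<.042)];b=cv2.minAreaRect((c[:,:2]*1000).astype(np.float32));print(b)
plan([.551,-.249,.2],3)
E
```

```text
118 [ 0.55117898 -0.24856229  0.07380717] ((551.2048950195312, -248.88079833984375), (51.82574462890625, 14.972269058227539), 4.96553373336792)
85 [ 0.53923129 -0.14925441  0.07435581] ((539.6524047851562, -149.5907440185547), (25.133333206176758, 23.67951774597168), 7.822809219360352)
((545.6199951171875, -199.534423828125), (59.909488677978516, 149.19802856445312), 6.383143901824951)
dp total [ 0.8359 -0.3749  0.2071] min rows 11.3 yaw now 21.93
drot total [-0.0003 -0.      0.0526] rows 2.644537592251018
dp if turned first [ 0.6689 -0.6263  0.206 ]
```

```bash
python3 -m crank '[{"dp":[0.0697,-0.0312,0.0173],"delta_rot":[0,0,0],"fingers":1},{"dp":[0.0697,-0.0312,0.0173],"delta_rot":[0,0,0],"fingers":1},{"dp":[0.0697,-0.0312,0.0173],"delta_rot":[0,0,0],"fingers":1},{"dp":[0.0697,-0.0312,0.0173],"delta_rot":[0,0,0],"fingers":1},{"dp":[0.0697,-0.0312,0.0173],"delta_rot":[0,0,0],"fingers":1},{"dp":[0.0697,-0.0312,0.0173],"delta_rot":[0,0,0],"fingers":1},{"dp":[0.0697,-0.0312,0.0173],"delta_rot":[0,0,0],"fingers":1},{"dp":[0.0697,-0.0312,0.0173],"delta_rot":[0,0,0],"fingers":1},{"dp":[0.0697,-0.0312,0.0173],"delta_rot":[0,0,0],"fingers":1},{"dp":[0.0697,-0.0312,0.0173],"delta_rot":[0,0,0],"fingers":1},{"dp":[0.0697,-0.0312,0.0173],"delta_rot":[0,0,0],"fingers":1},{"dp":[0.0697,-0.0312,0.0173],"delta_rot":[0,0,0],"fingers":1}]'
python3 -m crank '[{"dp":[0,0,0],"delta_rot":[0,0,0.0157],"fingers":1},{"dp":[0,0,0],"delta_rot":[0,0,0.0157],"fingers":1},{"dp":[0,0,0],"delta_rot":[0,0,0.0157],"fingers":1},{"dp":[0,0,0],"delta_rot":[0,0,0],"fingers":1},{"dp":[0,0,0],"delta_rot":[0,0,0],"fingers":1}]'
python3 - <<'E'
from h import *
snap('wrist','w1');print(manip.camera_model('wrist'))
P=cloud('w1').reshape(-1,3)
k=P[(P[:,2]>.07)&(P[:,2]<.078)&(abs(P[:,0]-.551)<.04)&(abs(P[:,1]+.249)<.04)];print(len(k))
if len(k):print(k.mean(0),cv2.minAreaRect((k[:,:2]*1000).astype(np.float32)))
plan([.551,-.249,.2],5)
E
```

```text
t: 1.1
tcp_pos: [0.5523, -0.2482, 0.1993]
tool_rot: [0.982, 0.19, -0.0, -0.0]
force: [0.8, -0.1, 0.7]
finger_gap: 0.996
gripper_force: 0.0
t: 1.52
tcp_pos: [0.5513, -0.2497, 0.1997]
tool_rot: [0.999, 0.045, -0.0, -0.0]
force: [1.1, -0.5, -0.3]
finger_gap: 0.999
gripper_force: 0.0
{'fx': 283.0195670140025, 'fy': 283.0195670140025, 'cx': 321.0206130861881, 'cy': 197.70345198283164, 'origin': array([ 0.62355339, -0.24335176,  0.26901801]), 'attitude': array([-0.10514502,  0.09729154, -0.66833748,  0.72993417])}
1204
[ 0.55179009 -0.25048219  0.07262553] ((550.2728881835938, -250.56446838378906), (50.85547637939453, 14.602231979370117), 4.762878894805908)
dp total [-0.0005 -0.0018 -0.0003] min rows 0.0 yaw now 5.1
drot total [-0.0001  0.0001  0.0003] rows 0.014700369693467413
dp if turned first [-0.0005 -0.0018 -0.0003]
```

View pics/w1.png

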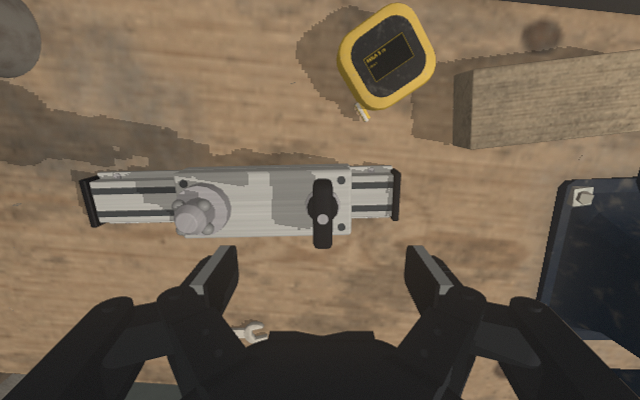

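The wrist view shows the T-bar at (322,213) upright between the fingers, with the stud at (195,212). The depth puts the bar at (0.551,-0.250), 5° yaw, top 73 mm, which agrees with the top view.

```bash
python3 -m crank '[{"dp":[0,0,0.04],"delta_rot":[0,0,0],"fingers":1},{"dp":[0,0,0.04],"delta_rot":[0,0,0],"fingers":1},{"dp":[0,0,0.04],"delta_rot":[0,0,0],"fingers":1},{"dp":[0,0,0.04],"delta_rot":[0,0,0],"fingers":1},{"dp":[0,0,0],"delta_rot":[0,0,0],"fingers":1}]'
python3 -m crank '[{"dp":[0,0,0],"delta_rot":[0,0,0],"fingers":-1},{"dp":[0,0,0],"delta_rot":[0,0,0],"fingers":-1},{"dp":[0,0,0],"delta_rot":[0,0,0],"fingers":-1},{"dp":[0,0,0],"delta_rot":[0,0,0],"fingers":-1},{"dp":[0,0,0],"delta_rot":[0,0,0],"fingers":-1},{"dp":[0,0,0],"delta_rot":[0,0,0],"fingers":-1},{"dp":[0,0,0],"delta_rot":[0,0,0],"fingers":-1},{"dp":[0,0,0],"delta_rot":[0,0,0],"fingers":-1},{"dp":[0,0,0],"delta_rot":[0,0,0],"fingers":-1},{"dp":[0,0,0],"delta_rot":[0,0,0],"fingers":-1}]' 50
```

```text
t: 1.98
tcp_pos: [0.5493, -0.249, 0.1166]
tool_rot: [0.999, 0.044, -0.003, -0.002]
force: [-1.4, 0.0, -1.0]
finger_gap: 0.998
gripper_force: 0.0
t: 2.82
tcp_pos: [0.552, -0.2503, 0.1216]
tool_rot: [0.999, 0.044, 0.001, 0.001]
force: [-1.5, 0.4, 5.1]
finger_gap: 0.247
gripper_force: 48.7
```

```bash
python3 -m crank '[{"dp":[0,0,0],"delta_rot":[0,0,0.016],"fingers":-1},{"dp":[0,0,0],"delta_rot":[0,0,0.016],"fingers":-1},{"dp":[0,0,0],"delta_rot":[0,0,0.016],"fingers":-1},{"dp":[0,0,0],"delta_rot":[0,0,0.016],"fingers":-1},{"dp":[0,0,0],"delta_rot":[0,0,0.016],"fingers":-1},{"dp":[0,0,0],"delta_rot":[0,0,0.016],"fingers":-1},{"dp":[0,0,0],"delta_rot":[0,0,0.016],"fingers":-1},{"dp":[0,0,0],"delta_rot":[0,0,0.016],"fingers":-1},{"dp":[0,0,0],"delta_rot":[0,0,0.016],"fingers":-1},{"dp":[0,0,0],"delta_rot":[0,0,0.016],"fingers":-1},{"dp":[0,0,0],"delta_rot":[0,0,0.016],"fingers":-1},{"dp":[0,0,0],"delta_rot":[0,0,0.016],"fingers":-1}]'
python3 - <<'E'
from h import *
s=manip.sense();print(s['ft_torque'],s['q'][5]);plan(s['tcp_pos'])
E
```

```text
t: 3.82
tcp_pos: [0.5507, -0.251, 0.1216]
tool_rot: [0.847, -0.532, 0.0, 0.001]
force: [-4.7, -2.8, 7.2]
finger_gap: 0.248
gripper_force: 49.2
[-0.5317646   0.89568496  0.14259108] 2.0848448267303925
dp total [0. 0. 0.] min rows 0.0 yaw now -64.3
```

```bash
python3 -m crank '[{"dp":[0,0,0],"delta_rot":[0,0,0.007],"fingers":-1},{"dp":[0,0,0],"delta_rot":[0,0,0.006],"fingers":-1},{"dp":[0,0,0],"delta_rot":[0,0,0],"fingers":-1},{"dp":[0,0,0],"delta_rot":[0,0,0],"fingers":-1},{"dp":[0,0,0],"delta_rot":[0,0,0],"fingers":-1}]'
python3 - <<'E'
from h import *
s=manip.sense();print(s['ft_torque'],s['q'][5]);plan(s['tcp_pos'])
E
python3 -m crank '[{"dp":[0,0,0],"delta_rot":[0,0,0],"fingers":1},{"dp":[0,0,0],"delta_rot":[0,0,0],"fingers":1},{"dp":[0,0,0],"delta_rot":[0,0,0],"fingers":1},{"dp":[0,0,0],"delta_rot":[0,0,0],"fingers":1},{"dp":[0,0,0],"delta_rot":[0,0,0],"fingers":1},{"dp":[0,0,-0.08],"delta_rot":[0,0,0],"fingers":1},{"dp":[0,0,-0.08],"delta_rot":[0,0,0],"fingers":1},{"dp":[0,0,0],"delta_rot":[0,0,0],"fingers":1},{"dp":[0,0,0],"delta_rot":[0,0,0],"fingers":1}]'
python3 - <<'E'
from h import *
im,d,cm=snap('top','t2')
cv2.imwrite('pics/t2c.png',cv2.resize(im[150:240,200:440,::-1],None,fx=3,fy=3))
snap('wrist','w2')
P=cloud('w2').reshape(-1,3)
k=P[(P[:,2]>.07)&(P[:,2]<.078)&(abs(P[:,0]-.551)<.04)&(abs(P[:,1]+.249)<.04)];print(len(k))
if len(k):print(k.mean(0),cv2.minAreaRect((k[:,:2]*1000).astype(np.float32)))
plan([.576,.2195,.2],6)
E
```

```text
t: 4.23
tcp_pos: [0.5505, -0.251, 0.1216]
tool_rot: [0.825, -0.565, -0.0, 0.001]
force: [-5.9, -3.5, 6.0]
finger_gap: 0.247
gripper_force: 49.2
[-0.56688476  0.84766421  0.01477466] 2.161964547896423
dp total [0. 0. 0.] min rows 0.0 yaw now -68.74
t: 4.98
tcp_pos: [0.553, -0.2506, 0.2027]
tool_rot: [0.825, -0.565, 0.003, -0.0]
force: [-0.6, 0.1, -0.7]
finger_gap: 1.0
gripper_force: 0.0
1184
[ 0.55020355 -0.25036478  0.07274888] ((549.8165283203125, -249.2257080078125), (14.670675277709961, 50.39391326904297), 21.877901077270508)
dp total [-8.565e-01 -3.854e-01  1.000e-04] min rows 11.3 yaw now -68.81
drot total [-0.000e+00  2.000e-04 -2.078e-01] rows 10.448911704113167
dp if turned first [ 1.475e-01 -9.275e-01 -5.000e-04]
```

View pics/w2.png

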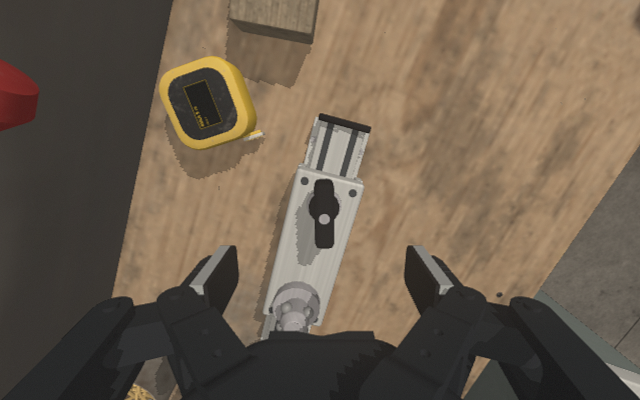

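The wrist view shows the bar at (324,213), now along the carriage. It measures -68° against the rail's +6.2°, so the knob is at about 1.30 rad: locked. Next I turn back and go to the cap.

```bash
python3 -m crank '[{"dp":[0,0,0],"delta_rot":[0,0,-0.0189],"fingers":1},{"dp":[0,0,0],"delta_rot":[0,0,-0.0189],"fingers":1},{"dp":[0,0,0],"delta_rot":[0,0,-0.0189],"fingers":1},{"dp":[0,0,0],"delta_rot":[0,0,-0.0189],"fingers":1},{"dp":[0,0,0],"delta_rot":[0,0,-0.0189],"fingers":1},{"dp":[0,0,0],"delta_rot":[0,0,-0.0189],"fingers":1},{"dp":[0,0,0],"delta_rot":[0,0,-0.0189],"fingers":1},{"dp":[0,0,0],"delta_rot":[0,0,-0.0189],"fingers":1},{"dp":[0,0,0],"delta_rot":[0,0,-0.0189],"fingers":1},{"dp":[0,0,0],"delta_rot":[0,0,-0.0189],"fingers":1},{"dp":[0,0,0],"delta_rot":[0,0,-0.0189],"fingers":1},{"dp":[0,0,0],"delta_rot":[0,0,0],"fingers":1}]' >/dev/null
python3 -m crank '[{"dp":[0.0123,-0.0773,0],"delta_rot":[0,0,0],"fingers":1},{"dp":[0.0123,-0.0773,0],"delta_rot":[0,0,0],"fingers":1},{"dp":[0.0123,-0.0773,0],"delta_rot":[0,0,0],"fingers":1},{"dp":[0.0123,-0.0773,0],"delta_rot":[0,0,0],"fingers":1},{"dp":[0.0123,-0.0773,0],"delta_rot":[0,0,0],"fingers":1},{"dp":[0.0123,-0.0773,0],"delta_rot":[0,0,0],"fingers":1},{"dp":[0.0123,-0.0773,0],"delta_rot":[0,0,0],"fingers":1},{"dp":[0.0123,-0.0773,0],"delta_rot":[0,0,0],"fingers":1},{"dp":[0.0123,-0.0773,0],"delta_rot":[0,0,0],"fingers":1},{"dp":[0.0123,-0.0773,0],"delta_rot":[0,0,0],"fingers":1},{"dp":[0.0123,-0.0773,0],"delta_rot":[0,0,0],"fingers":1},{"dp":[0.0123,-0.0773,0],"delta_rot":[0,0,0],"fingers":1}]' >/dev/null
python3 -m crank '[{"dp":[0,0,0],"delta_rot":[0,0,0],"fingers":1},{"dp":[0,0,0],"delta_rot":[0,0,0],"fingers":1},{"dp":[0,0,0],"delta_rot":[0,0,0],"fingers":1}]'
python3 - <<'E'
from h import *
snap('wrist','w3')
P=cloud('w3').reshape(-1,3)
k=P[(P[:,2]>.03)&(P[:,2]<.038)&(abs(P[:,0]-.576)<.05)&(abs(P[:,1]-.22)<.05)];print(len(k),k.mean(0),cv2.minEnclosingCircle((k[:,:2]*1000).astype(np.float32)),np.median(P[(P[:,2]<.02)&(P[:,2]>-.02)][:,2]))
plan([.576,.2195,.2],6)
E
```

```text
t: 7.33
tcp_pos: [0.5754, 0.2189, 0.199]
tool_rot: [0.999, 0.052, -0.001, 0.0]
force: [-0.3, -0.5, -0.5]
finger_gap: 0.998
gripper_force: 0.0
1847 [0.57642119 0.21898658 0.03291783] ((575.5299072265625, 218.8441162109375), 21.94206428527832) -0.0008137905323040706
dp total [ 0.001  -0.0027 -0.0016] min rows 0.0 yaw now 5.91
drot total [ 0.0001  0.0004 -0.0002] rows 0.022499339851916926
dp if turned first [ 0.001  -0.0027 -0.0016]
```

View pics/w3.png

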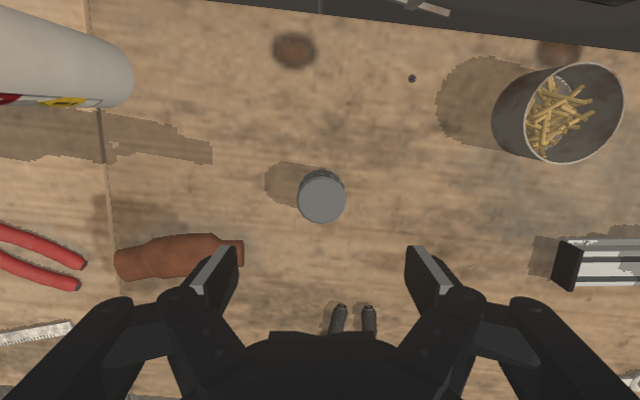

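The wrist view shows the cap at (321,196) centred between the fingers and nothing in the way. Its measured centre is (0.5757, 0.2189), radius 21.9 mm, top 33 mm.

```bash
python3 -m crank '[{"dp":[0,0,0.06],"delta_rot":[0,0,0],"fingers":1},{"dp":[0,0,0.06],"delta_rot":[0,0,0],"fingers":1},{"dp":[0,0,0.06],"delta_rot":[0,0,0],"fingers":1},{"dp":[0,0,0.04],"delta_rot":[0,0,0],"fingers":1},{"dp":[0,0,0.03],"delta_rot":[0,0,0],"fingers":1},{"dp":[0,0,0],"delta_rot":[0,0,0],"fingers":1},{"dp":[0,0,0],"delta_rot":[0,0,0],"fingers":1}]'
python3 -m crank '[{"dp":[0,0,0],"delta_rot":[0,0,0],"fingers":-1},{"dp":[0,0,0],"delta_rot":[0,0,0],"fingers":-1},{"dp":[0,0,0],"delta_rot":[0,0,0],"fingers":-1},{"dp":[0,0,0],"delta_rot":[0,0,0],"fingers":-1},{"dp":[0,0,0],"delta_rot":[0,0,0],"fingers":-1},{"dp":[0,0,0],"delta_rot":[0,0,0],"fingers":-1},{"dp":[0,0,0],"delta_rot":[0,0,0],"fingers":-1},{"dp":[0,0,0],"delta_rot":[0,0,0],"fingers":-1}]' 80
```

```text
t: 7.97
tcp_pos: [0.5759, 0.2173, 0.0743]
tool_rot: [0.999, 0.051, -0.001, 0.0]
force: [-0.6, 0.4, -0.1]
finger_gap: 0.999
gripper_force: 0.0
t: 8.63
tcp_pos: [0.5773, 0.2193, 0.0769]
tool_rot: [0.999, 0.053, 0.002, -0.0]
force: [-0.3, -0.4, 6.1]
finger_gap: 0.496
gripper_force: 81.4
```

```bash
python3 -m crank '[{"dp":[0,0,-0.05],"delta_rot":[0,0,0],"fingers":-1},{"dp":[0,0,-0.07],"delta_rot":[0,0,0],"fingers":-1},{"dp":[0,0,-0.07],"delta_rot":[0,0,0],"fingers":-1},{"dp":[0,0,-0.06],"delta_rot":[0,0,0],"fingers":-1},{"dp":[0,0,0],"delta_rot":[0,0,0],"fingers":-1},{"dp":[0,0,0],"delta_rot":[0,0,0],"fingers":-1}]'
python3 - <<'E'
from h import *
plan([.54,-.15,.2],6.2)
E
```

```text
t: 9.13
tcp_pos: [0.5772, 0.2195, 0.2027]
tool_rot: [0.999, 0.053, 0.003, -0.0]
force: [0.6, -0.9, -0.5]
finger_gap: 0.495
gripper_force: 81.0
dp total [-0.1517  0.7271  0.0042] min rows 8.9 yaw now 6.04
drot total [-0.0001 -0.0008 -0.0005] rows 0.04829896429089057
dp if turned first [-0.1537  0.7266  0.0054]
```

```bash
python3 -m crank '[{"dp":[-0.0152,0.0727,0],"delta_rot":[0,0,0],"fingers":-1},{"dp":[-0.0152,0.0727,0],"delta_rot":[0,0,0],"fingers":-1},{"dp":[-0.0152,0.0727,0],"delta_rot":[0,0,0],"fingers":-1},{"dp":[-0.0152,0.0727,0],"delta_rot":[0,0,0],"fingers":-1},{"dp":[-0.0152,0.0727,0],"delta_rot":[0,0,0],"fingers":-1},{"dp":[-0.0152,0.0727,0],"delta_rot":[0,0,0],"fingers":-1},{"dp":[-0.0152,0.0727,0],"delta_rot":[0,0,0],"fingers":-1},{"dp":[-0.0152,0.0727,0],"delta_rot":[0,0,0],"fingers":-1},{"dp":[-0.0152,0.0727,0],"delta_rot":[0,0,0],"fingers":-1},{"dp":[-0.0152,0.0727,0],"delta_rot":[0,0,0],"fingers":-1},{"dp":[0,0,0],"delta_rot":[0,0,0],"fingers":-1},{"dp":[0,0,0],"delta_rot":[0,0,0],"fingers":-1}]'
python3 - <<'E'
from h import *
im,_,_=snap('wrist','w4')
P=cloud('w4').reshape(-1,3)
k=P[(abs(P[:,0]-.55)<.04)&(abs(P[:,1]+.15)<.04)&(P[:,2]>.1)];print('high',len(k))
k=P[(abs(P[:,0]-.55)<.05)&(abs(P[:,1]+.2)<.12)&(P[:,2]>.036)&(P[:,2]<.042)]
print(len(k),cv2.minAreaRect((k[:,:2]*1000).astype(np.float32)))
im2,_,_=snap('side','s4')
cv2.imwrite('pics/j4.png',np.hstack([cv2.resize(im[100:300,190:450],(520,400)),cv2.resize(im2[120:320,0:140],(280,400))])[:,:,::-1])
cv2.imwrite('pics/s4v.png',im2[:,:,::-1])
plan([.54,-.15,.2],6.2)
E
```

```text
t: 10.13
tcp_pos: [0.5377, -0.1521, 0.1985]
tool_rot: [0.999, 0.05, -0.001, -0.001]
force: [0.4, 0.7, 1.2]
finger_gap: 0.496
gripper_force: 81.2
high 31754
7261 ((544.7727661132812, -198.58824157714844), (59.753997802734375, 148.93035888671875), 6.236047744750977)
dp total [ 0.0043  0.0015 -0.0024] min rows 0.1 yaw now 6.0
drot total [-0.0004  0.0005 -0.0006] rows 0.0407589510085994
dp if turned first [ 0.0044  0.0015 -0.0023]
```

View pics/w4.png

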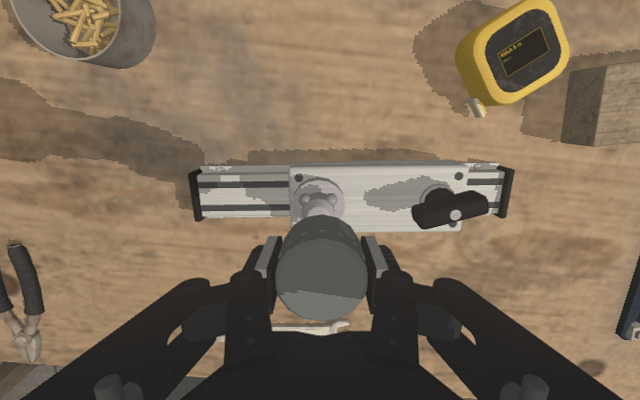

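View pics/s4v.png

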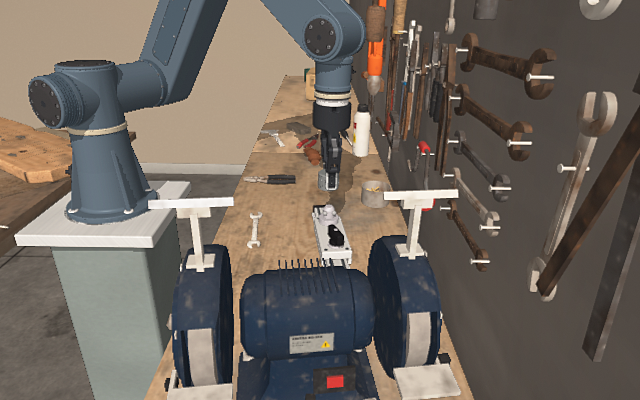

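The wrist view shows the cap at (320,270) upright between the pads and the stud behind it at (320,205). The side view shows the cap at (327,180) hanging above the carriage with nothing in between. Next I fit the cap's cylinder against the carriage in that depth image.

```bash
python3 - <<'E'
from h import *
from scipy.optimize import least_squares
P=cloud('w4'); m=np.zeros((400,640),bool); m[225:300,285:358]=1
q=P[m]; q=q[q[:,2]>.1]; print(np.percentile(q[:,2],[1,50,99]))
zt=np.percentile(q[:,2],99); s=q[q[:,2]<zt-.004]
r=least_squares(lambda c:np.hypot(s[:,0]-c[0],s[:,1]-c[1])-.022,[.54,-.15],loss='soft_l1',f_scale=.001)
print('cap',r.x,'res',np.abs(r.fun).mean(),len(s), 'bottom',np.percentile(s[:,2],.5))
t=[]
for i in range(6):
    manip.snapshot('wrist'); t.append(manip.sense()['tcp_pos'])
print(np.mean(t,0),np.std(t,0))
E
```

```text
[0.12749885 0.15453554 0.15608865]
cap [ 0.53557525 -0.15216341] res 0.00031113135309961246 1193 bottom 0.12288604274899273
[ 0.53849064 -0.14880289  0.19963866] [0.00030371 0.00017004 0.00033867]
```

```bash
python3 - <<'E'
from h import *
from scipy.optimize import least_squares
snap('wrist','w5');print(manip.sense()['tcp_pos'])
P=cloud('w5'); m=np.zeros((400,640),bool); m[225:300,285:358]=1
q=P[m]; q=q[q[:,2]>.1]
zt=np.percentile(q[:,2],99); s=q[q[:,2]<zt-.004]
r=least_squares(lambda c:np.hypot(s[:,0]-c[0],s[:,1]-c[1])-.022,[.54,-.15],loss='soft_l1',f_scale=.001)
print('cap',r.x)
p=P.reshape(-1,3)
k=p[(abs(p[:,0]-.55)<.05)&(abs(p[:,1]+.2)<.12)&(p[:,2]>.036)&(p[:,2]<.042)]
b=cv2.minAreaRect((k[:,:2]*1000).astype(np.float32));a=np.radians(b[2]);st=np.array(b[0])/1000+.05*np.array([-np.sin(a),np.cos(a)])
print(b,'stud',st); d=np.append(st-r.x,0)
print('tool dp',R.from_quat(manip.sense()['tool_rot']).inv().apply(d)/.5)
E
```

```text
[ 0.5389038  -0.149319    0.20013092]
cap [ 0.53681941 -0.14925926]
((544.5130615234375, -198.69715881347656), (59.69290542602539, 149.2484893798828), 6.524934768676758) stud [ 0.53883128 -0.14902103]
tool dp [ 4.05160679e-03 -4.49999354e-05 -2.37395940e-07]
```

```bash
python3 -m crank '[{"dp":[0.005,0,0],"delta_rot":[0,0,0],"fingers":-1},{"dp":[0,0,0.025],"delta_rot":[0,0,0],"fingers":-1},{"dp":[0,0,0.025],"delta_rot":[0,0,0],"fingers":-1},{"dp":[0,0,0.025],"delta_rot":[0,0,0],"fingers":-1},{"dp":[0,0,0.02],"delta_rot":[0,0,0],"fingers":-1},{"dp":[0,0,0],"delta_rot":[0,0,0],"fingers":-1},{"dp":[0,0,0],"delta_rot":[0,0,0],"fingers":-1},{"dp":[0,0,0],"delta_rot":[0,0,0],"fingers":-1}]'
```

```text
t: 11.25
tcp_pos: [0.5417, -0.1502, 0.153]
tool_rot: [0.999, 0.053, 0.0, 0.0]
force: [0.9, -0.4, -0.1]
finger_gap: 0.495
gripper_force: 81.2
```

```bash
python3 -m crank '[{"dp":[0,0,0.004],"delta_rot":[0,0,0],"fingers":-1},{"dp":[0,0,0.004],"delta_rot":[0,0,0],"fingers":-1},{"dp":[0,0,0.004],"delta_rot":[0,0,0],"fingers":-1},{"dp":[0,0,0.004],"delta_rot":[0,0,0],"fingers":-1},{"dp":[0,0,0.004],"delta_rot":[0,0,0],"fingers":-1},{"dp":[0,0,0],"delta_rot":[0,0,0],"fingers":-1}]' 100
python3 -m crank '[{"dp":[0,0,0.004],"delta_rot":[0,0,0],"fingers":-1},{"dp":[0,0,0.004],"delta_rot":[0,0,0],"fingers":-1},{"dp":[0,0,0.004],"delta_rot":[0,0,0],"fingers":-1},{"dp":[0,0,0],"delta_rot":[0,0,0],"fingers":-1}]'
python3 -m crank '[{"dp":[0,0,0.004],"delta_rot":[0,0,0],"fingers":-1},{"dp":[0,0,0.004],"delta_rot":[0,0,0],"fingers":-1},{"dp":[0,0,0],"delta_rot":[0,0,0],"fingers":-1}]'
```

```text
t: 11.75
tcp_pos: [0.541, -0.1497, 0.143]
tool_rot: [0.999, 0.052, -0.0, -0.0]
force: [-0.8, 1.0, 3.8]
finger_gap: 0.49
gripper_force: 102.6
t: 12.08
tcp_pos: [0.5407, -0.1496, 0.1364]
tool_rot: [0.999, 0.052, -0.001, -0.0]
force: [-0.1, 0.6, -3.3]
finger_gap: 0.491
gripper_force: 101.6
t: 12.33
tcp_pos: [0.5405, -0.1496, 0.1315]
tool_rot: [0.999, 0.052, -0.001, -0.001]
force: [-0.6, 1.6, -3.9]
finger_gap: 0.49
gripper_force: 101.6
```

```bash
python3 -m crank '[{"dp":[0,0,0.004],"delta_rot":[0,0,0],"fingers":-1},{"dp":[0,0,0.002],"delta_rot":[0,0,0],"fingers":-1},{"dp":[0,0,0],"delta_rot":[0,0,0],"fingers":-1},{"dp":[0,0,0],"delta_rot":[0,0,0],"fingers":-1}]'
python3 -m crank '[{"dp":[0,0,0.003],"delta_rot":[0,0,0],"fingers":-1},{"dp":[0,0,0],"delta_rot":[0,0,0],"fingers":-1},{"dp":[0,0,0],"delta_rot":[0,0,0],"fingers":-1}]'
```

```text
t: 12.67
tcp_pos: [0.5409, -0.15, 0.1294]
tool_rot: [0.999, 0.053, -0.0, -0.0]
force: [-2.6, 1.1, -1.0]
finger_gap: 0.496
gripper_force: 101.8
t: 12.92
tcp_pos: [0.5411, -0.15, 0.128]
tool_rot: [0.999, 0.053, -0.0, -0.0]
force: [-1.5, 2.0, -1.1]
finger_gap: 0.493
gripper_force: 101.9
```

```bash
python3 -m crank '[{"dp":[0,0,0.003],"delta_rot":[0,0,0],"fingers":-1},{"dp":[0,0,0],"delta_rot":[0,0,0],"fingers":-1},{"dp":[0,0,0],"delta_rot":[0,0,0],"fingers":-1}]'
python3 -m crank '[{"dp":[0,0,0.003],"delta_rot":[0,0,0],"fingers":-1},{"dp":[0,0,0],"delta_rot":[0,0,0],"fingers":-1},{"dp":[0,0,0],"delta_rot":[0,0,0],"fingers":-1}]'
```

```text
t: 13.17
tcp_pos: [0.5411, -0.1502, 0.1279]
tool_rot: [0.999, 0.053, -0.0, 0.0]
force: [-4.0, 1.9, 7.7]
finger_gap: 0.491
gripper_force: 103.2
t: 13.42
tcp_pos: [0.5411, -0.1505, 0.1278]
tool_rot: [0.999, 0.053, 0.0, 0.001]
force: [-6.7, 1.4, 17.8]
finger_gap: 0.486
gripper_force: 104.2
```

```bash
python3 -m crank '[{"dp":[0,0,0.002],"delta_rot":[0,0,0],"fingers":-1},{"dp":[0,0,0],"delta_rot":[0,0,0],"fingers":-1},{"dp":[0,0,0],"delta_rot":[0,0,0],"fingers":-1},{"dp":[0,0,0],"delta_rot":[0,0,0],"fingers":-1}]'
python3 - <<'E'
from h import *
from scipy.optimize import least_squares
im,_,_=snap('wrist','w6')
P=cloud('w6'); m=np.zeros((400,640),bool); m[225:300,285:358]=1
q=P[m]; q=q[q[:,2]>.045]; zt=np.percentile(q[:,2],99)
s=q[(q[:,2]<zt-.004)&(q[:,2]>.056)]
r=least_squares(lambda c:np.hypot(s[:,0]-c[0],s[:,1]-c[1])-.022,[.54,-.15],loss='soft_l1',f_scale=.001)
p=P.reshape(-1,3)
k=p[(abs(p[:,0]-.55)<.05)&(abs(p[:,1]+.2)<.12)&(p[:,2]>.036)&(p[:,2]<.042)]
print('cap',r.x,'top',zt,cv2.minAreaRect((k[:,:2]*1000).astype(np.float32)),manip.sense()['force'])
cv2.imwrite('pics/w6c.png',cv2.resize(im[150:350,200:500,::-1],None,fx=2.5,fy=2.5))
E
```

```text
t: 13.75
tcp_pos: [0.5411, -0.1506, 0.1278]
tool_rot: [0.999, 0.053, 0.0, 0.001]
force: [-8.5, 0.7, 24.1]
finger_gap: 0.492
gripper_force: 105.0
cap [ 0.5390958  -0.15083252] top 0.08539533577089924 ((544.8214111328125, -199.6046142578125), (59.58040237426758, 149.1362762451172), 6.4361114501953125) [-9.19925144  1.27312508 24.0635181 ]
```

View pics/w6c.png

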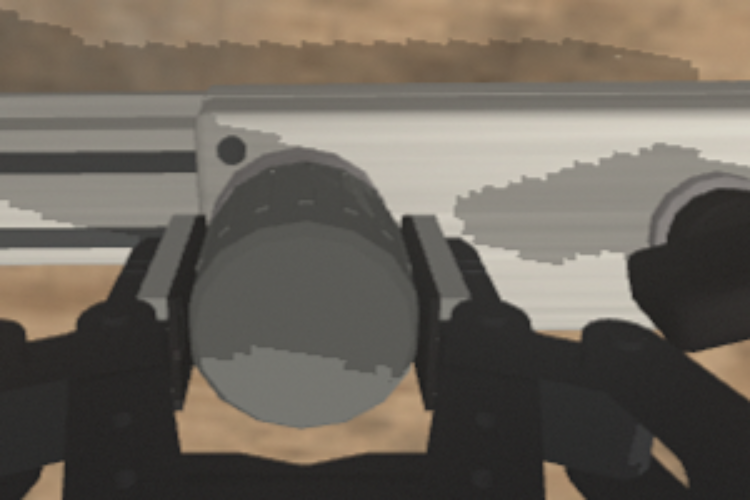

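The crop shows the cap (300,300) seated on the collar with the pads holding it and the knob bar still locked at (720,260). The cap top is at 85.4 mm (85 expected when home), the push is 24 N, and the carriage is where it was found, within 1 mm.

```bash
python3 -c "
from station import manip
print(manip.sign_off())"
```

```text
the job is handed in; nothing more can be done
None
```

I turned the clamp knob to its stop (about 1.30 rad), snapped the cap onto the stud with its rim home on the collar, and handed the job in with the gripper still pressing it down at about 24 N; the hand-in gave no verdict.

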